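# Fit a probe in its thermowell and set the gland nut

### The job

The steel thermowell clamped upright in the bench vice has its knurled gland nut only started on the thread. Take the temperature probe out of the white rack and slide it gently down through the nut, never letting it drop, until its tip stands on the bottom of the well; then screw the nut down (clockwise) until it bottoms out and back it off a quarter turn, so that the probe can still be turned. Finish with the fingers still gripping the nut in that position, so that it can be marked, with the probe left standing fully home and the other things on the bench left where they are.

Things in the scene. Friction and masses are not known exactly. Their poses are not given: they have to be found in the camera images.
- probe: Temperature probe: steel rod 6 mm across, 82 mm long, rounded end, under a round plug head 14 mm across and 22 mm high (steel collar, black top); about 45 g. It hangs upright in one of the rack's holes, the head's underside on the rack's top; the only thing there with a tall narrow head. Origin: centre of the head's underside: head z 0 to 22 mm, rod z 0 to -82 mm; z up.
- probe_tip (a point): Lower end of the probe's rod, on its axis, 82 mm below the probe's origin.
- rack: White plastic rack, 50 x 180 mm and 90 mm high, fixed to the bench; three 8 mm holes in its top plate lie in a row along its y axis, at y -60, 0 and +60 mm (which hole holds what varies). Origin: on the bench under its centre; z up.
- plug_a: Blanking plug, not needed: a flat steel disc 22 mm across and 7 mm thick on a 6 x 30 mm pin, hanging in a rack hole, its disc resting on the rack's top. Origin: centre of the disc's underside.
- plug_b: A second blanking plug, the same as plug_a, in another rack hole.
- vice: Small grey bench vice bolted down: base 150 x 100 mm, jaws 70 mm wide and 64 mm high; screw and cross bar reach to its own x = -122 mm, 36 mm high. It holds the thermowell upright: a steel tube 16 mm across, with a hexagon 28 mm over the corners, its top 82 mm above the bench, and a threaded neck with the gland nut. Origin: on the bench under the well's axis; z up.
- gland_nut: Knurled round steel nut, 28 mm across over its lower 16 mm, 24 mm above, 20 mm high, with a hole down through it; it turns on the well's axis. Origin: on its axis at its underside, 84 mm above the bench when bottomed out (2 mm above the hexagon); z up. It can be gripped from above at any yaw. The seated probe's head stands up over it, to 132 mm above the bench.
- nut_mouth (a point): Centre of the nut's top face, 20 mm above the nut's origin: the hole begins as a funnel 18 mm across, narrowing within 7 mm to 8 mm; from there a bore 8 mm wide runs straight down through nut and well to the well's floor.
- well_floor (a point): Centre of the bottom of the well's bore, 28 mm above the bench, 76 mm below the nut's top when the nut is bottomed out. With the probe fully home its tip stands here and the underside of its head is 6 mm above the bottomed nut's top.
- nut_turn (a joint): Turn of the nut, rad: 0 = bottomed out (hard stop), growing as it is unscrewed, which is anticlockwise seen from above; it starts between 2.6 and 4.0 and cannot go past 5.2. The nut rises 2 mm per turn. Friction about 0.06 N m; it stays where it is left.
- pot: Small black open pot, 38 mm across, 34 mm high, standing beyond the rack and the vice. Not needed. Origin: centre of its underside.
- tweezers: Steel tweezers 120 mm long, lying between the robot and the workplace. Not needed. Origin: under their middle.
- screwdriver: Screwdriver 170 mm long with a black handle, lying at the right. Not needed. Origin: under its middle.
- marker: White marker pen 130 mm long, lying at the left. Not needed. Origin: under its middle.
- coupling: Aluminium connector sleeve, 28 mm across and 30 mm high, standing at the left. Not needed. Origin: centre of its underside.

How it is judged:
By the outcome, as a careful person would: the job done as asked, in the order asked, and still so for the second after the job is handed in, while the arm keeps its last pose, push and grip.
It also fails if it takes over 69 s, if anything falls off the work surface, if the arm or the gripper's body presses on something with over 40 N, if the wrist force passes 120 N, or if a joint passes its speed limit or range.

### The arm

A 7-joint arm with a two-finger parallel gripper is mounted at the origin on the work surface. World frame = base frame: x ahead of the robot, y to its left, z up, the work surface at z = 0. Lengths are in mm, angles in rad, forces in N, time in s.
With the tool pointing down it reaches from about 425 to 1025 mm from the base axis. Payload 9.4 kg.
Tool frame: the origin (TCP) lies midway between the tips of the shut fingers; the grasp point (between the pads) lies 19 mm behind it; z points along the fingers, y is the line along which they close (so a half turn about z gives the same grasp; the last joint's range is limited). The gripper opens to 93 mm and grips with 3 to 60 N. Pads are 15 mm wide; open, the fingers measure 128 mm over their backs; the gripper's body (75 mm by 188 mm) begins 65 mm behind the grasp point.
Start: joints at [-1.223, 0.599, -0.003, 1.599, 0.002, 0.943, -0.08], TCP at [298.805, 660.56, 218.618] pointing down, gripper open.
Joint ranges: [-2.57, 2.57], [-0.35, 1.97], [-1.29, 1.29], [0.11, 2.56], [-1.05, 4.19], [0.11, 1.86], [-2.63, 2.63]. Speed limits (rad/s): [2.22, 2.22, 3.01, 3.01, 3.14, 3.14, 3.14].

### API

Orientations are given as a rotation vector (axis times angle).
In Python, from bench import env gives the robot as it stands. The module is installed in compiled form; this text tells all that it offers. Calls block until the motion is done:
- env.move_to(position, orientation): joint-space move of the TCP to a pose.
- env.move_l(position, frame=None, rate=150, force_limit=None): straight line of the TCP; frame=None keeps the orientation; rate is the mean speed in mm/s. With force_limit (N) it stops when the force on the tool has changed by that much, and returns True; else False.
- env.set_joints(angles): joint-space move.
- env.set_gripper(opening): finger opening in mm; the grip force is fixed at half the most; returns when the fingers have stopped.
- env.hold(seconds).
- env.inverse_kinematics(position, orientation): joint angles nearest the present ones, or None.
- env.get_obs(): the state.
- env.read_camera(name): name is "scene" or "top" or "wrist"; returns a dict with "color" (420x560x3 uint8, red, green, blue), "fx", "fy", "cx", "cy" (pixels), "k1" (the pictures are not rectified: a ray, as slopes to the right and down, at radius r is drawn at 1 + k1 r^2 times it, then the intrinsics apply), "origin" and "orientation" of the camera in the world. Camera axes: x right, y up, looking along -z (the intrinsics and any distortion apply to the point x, -y, -z); pixel columns grow to the right and rows downward; lengths in mm; the calibration is good to about 2 mm. A picture is of the moment at which its call begins. There is no depth.
A pose or a line that the arm cannot do raises env.PlanningError and nothing moves.
- env.finish_job(): hands the job in; it is judged then, once.
Trained networks look in a picture, given as the dict that the camera call returned (one of the last four; its "shot" number tells which), for a name from the list of things; names that differ only in an ending like _2 or _b are one class to them, and where a whole thing is asked for, a point or a joint stands for the part that bears it (a point fixed in the world has none). Each returns a list of dicts, best first, with "conf" (0 to 1); they miss things now and then, are a little off and sometimes report something else, mostly with a low value. They report only what shows in the picture. A call takes as long as a camera call.
- env.spot_in(picture, target): "centre" ([column, row] as shares, 0 to 1, of the picture: columns of its width, rows of its height, amid what is visible of it).
- env.tip_of(picture, target): "centre" ([column, row] as shares, 0 to 1, of the picture: columns of its width, rows of its height: a listed point, or the origin of a listed thing).
The state is a dict: "clock": time; "q": joint angles; "qd": joint speeds; "joint_torque": joint torques, N m; "ee_pos": TCP position; "tool_rot": TCP orientation; "ft_force": force on the tool from outside, world axes, zero at the start; "ft_torque": the same for the moment, N m; "gripper_width": finger opening in mm; "gripper_force": force on a finger pad.
Only numpy, scipy, OpenCV 4.12 (cv2) and the standard library are available. Lean on these libraries where they do the work, as an engineer would, in place of code of your own. Each camera call takes 0.05 s, during which the arm holds its last target. There are 200 camera calls.

## Working session

There is one attempt and no reset: what is moved stays moved. The work goes in short steps, each a Python script; the robot and the scene stay as the last script left them, time stands still between calls to the robot, and variables do not carry over. Pictures are saved under pics/ and viewed, at most 10 in all, crops included, and the job is handed in when it is done.

```bash
mkdir -p pics
cat > h.py <<'E'
import numpy as np, cv2
from scipy.spatial.transform import Rotation as R
from bench import env
def camR(p):
    o=np.array(p["orientation"],float)
    if o.shape==(3,3): return o
    return R.from_rotvec(o).as_matrix() if o.size==3 else R.from_quat(o).as_matrix()
def ray(p,c):
    h,w=p["color"].shape[:2]
    u,v=c[0]*w,c[1]*h
    K=np.array([[p["fx"],0,p["cx"]],[0,p["fy"],p["cy"]],[0,0,1.]])
    x,y=(u-p["cx"])/p["fx"],(v-p["cy"])/p["fy"]
    a,b=x,y
    for _ in range(30):
        s=1+p["k1"]*(a*a+b*b); a,b=x/s,y/s
    d=camR(p)@np.array([a,-b,-1]); return np.array(p["origin"],float),d/np.linalg.norm(d)
def atz(p,c,z):
    o,d=ray(p,c); return o+d*(z-o[2])/d[2]
def proj(p,X):
    q=camR(p).T@(np.array(X,float)-np.array(p["origin"],float)); a,b=q[0]/-q[2],-q[1]/-q[2]
    s=1+p["k1"]*(a*a+b*b); return np.array([a*s*p["fx"]+p["cx"],b*s*p["fy"]+p["cy"]])
def tri(rs):
    A=0;B=0
    for o,d in rs:
        P=np.eye(3)-np.outer(d,d);A=A+P;B=B+P@o
    return np.linalg.solve(A,B)
def save(p,n): cv2.imwrite("pics/"+n+".png",p["color"][...,::-1])
E
python3 - <<'E'
from h import *
np.set_printoptions(precision=1,suppress=True)
P={n:env.read_camera(n) for n in("scene","top")}
for n,p in P.items():
    save(p,n+"0"); print(n,p["origin"],p["orientation"],p["fx"],p["k1"])
    for t,z in(("probe",90),("rack",0),("plug_a",90),("vice",0),("gland_nut",85),("nut_mouth",105),("pot",0),("coupling",0),("screwdriver",0),("marker",0),("tweezers",0)):
        for r in env.tip_of(p,t)[:3]: print(n,t,round(r["conf"],2),np.array(r["centre"])*[560,420],atz(p,r["centre"],z))
o=env.get_obs();print(o["clock"],o["tool_rot"],o["ee_pos"],o["gripper_width"])
E
```

```text
scene [1515.7  342.5 1162.4] [0.5 0.7 1.8] 535.4308705406302 -0.019098565935013297
scene probe 0.47 [216.2 190.6] [ 512.9 -203.2   90. ]
scene rack 0.92 [223.7 216.5] [ 525.7 -182.9    0. ]
scene plug_a 0.48 [198.4 185.6] [ 509.2 -261.5   90. ]
scene vice 0.78 [339.9 247.9] [538.7 178.1   0. ]
scene gland_nut 0.41 [341.5 228.3] [541.5 177.4  85. ]
scene nut_mouth 0.43 [343.  222.7] [538.5 179.4 105. ]
scene pot 0.49 [268.  281.7] [712.5  23.6   0. ]
scene coupling 0.46 [453.9 234.4] [389.  479.2   0. ]
scene screwdriver 0.81 [148.4 183. ] [ 462.3 -470.6    0. ]
scene marker 0.7 [438.1 281. ] [571.1 456.    0. ]
scene tweezers 0.7 [341.3 246.8] [533.6 180.9   0. ]
scene tweezers 0.48 [302.  195.6] [368.5  14.7   0. ]
top [ 199.5  -23.4 1755.9] [ 0.2 -0.2 -1.5] 542.7306839449335 -0.04501033042972692
top rack 0.72 [331.3 223.5] [ 523.2 -190.5    0. ]
top rack 0.46 [270.6 165.3] [711.5  19.2   0. ]
top plug_a 0.41 [349.1 223. ] [ 510.9 -237.5   90. ]
top plug_a 0.36 [313.1 215.5] [ 529.1 -124.3   90. ]
top vice 0.84 [220.8 212.4] [542.1 174.9   0. ]
top gland_nut 0.62 [217.  207.7] [540.  178.3  85. ]
top nut_mouth 0.6 [218.7 205.1] [544.4 171.3 105. ]
top nut_mouth 0.48 [218.9 214.4] [514.9 168.5 105. ]
top pot 0.6 [270.4 167.4] [704.2  19.4   0. ]
top coupling 0.55 [329.3 223.9] [ 521.5 -183.9    0. ]
top coupling 0.43 [125.9 246.3] [413.8 477.    0. ]
top screwdriver 0.62 [418.2 250. ] [ 449.5 -477.3    0. ]
top screwdriver 0.23 [273.4 162.8] [720.8  10.3   0. ]
top marker 0.46 [137.9 200.9] [567.1 453.1   0. ]
top tweezers 0.55 [267.5 267.6] [368.1  11.3   0. ]
1.2 [ 0.7  3.1 -0. ] [298.8 660.5 218.6] 93.06935566528463
```

```bash
python3 -c "
import cv2
a=cv2.imread('pics/scene0.png');b=cv2.imread('pics/top0.png')
cv2.imwrite('pics/m0.png',cv2.vconcat([cv2.resize(a[150:300,130:470],(680,300)),cv2.resize(b[140:290,110:450],(680,300))]))"
```

```text
(no output)
```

View pics/m0.png

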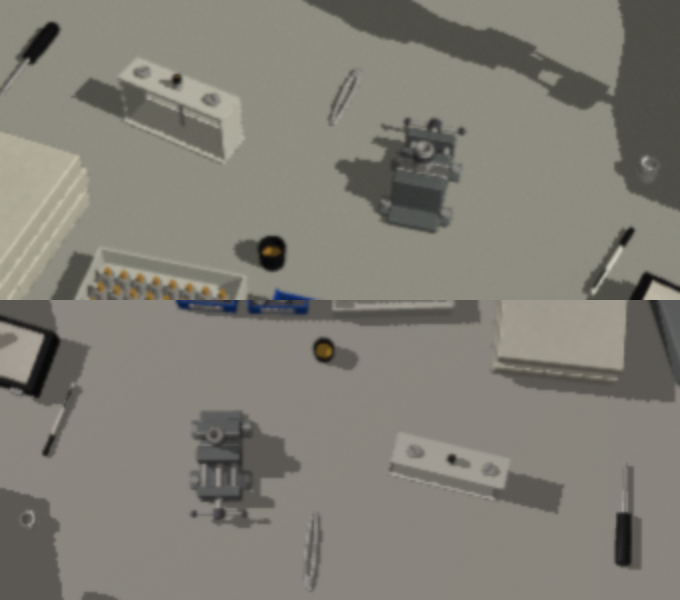

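The probe's black head is in the rack's middle hole, at about scene px (218,189) and top px (336,219). The nut is near scene (342,225) and top (217,208). The vice screw points towards the robot. Next I'll take wrist views of both.

```bash
cat >> h.py <<'E'
def down(a):
    y=np.array([np.cos(a),np.sin(a),0]);z=np.array([0,0,-1.]);x=np.cross(y,z)
    return R.from_matrix(np.c_[x,y,z]).as_rotvec()
E
python3 - <<'E'
from h import *
np.set_printoptions(precision=2,suppress=True)
for a in (0,np.pi/2,np.pi,-np.pi/2): 
    for p in((540,176,87),(518,-183,250)): print(a,p,env.inverse_kinematics(p,down(a)))
def look(pos,a,ts,n):
    env.move_to(pos,down(a)); p=env.read_camera("wrist"); save(p,n)
    print(env.get_obs()["clock"],p["origin"],env.get_obs()["ee_pos"], camR(p)[:,2])
    for t,z in ts:
        for r in env.tip_of(p,t)[:3]: print(t,round(r["conf"],2),np.array(r["centre"])*[560,420],atz(p,r["centre"],z))
E_=0
a=-0.157
look((540,176,270),a if env.inverse_kinematics((540,176,270),down(a)) is not None else a+np.pi,(("nut_mouth",105),("gland_nut",85),("vice",0)),"w_nut")
look((518,-183,270),a,(("probe",90),("rack",0),("plug_a",90)),"w_rack")
E
python3 -c "
import cv2
a=cv2.imread('pics/w_nut.png');b=cv2.imread('pics/w_rack.png')
cv2.imwrite('pics/m1.png',cv2.resize(cv2.hconcat([a,b]),(800,300)))"
```

```text
0 (540, 176, 87) [-0.55  0.61  0.21  2.08 -0.25  0.48 -0.16]
0 (518, -183, 250) [-0.19  0.4   0.59  1.99 -0.29  0.84  0.57]
1.5707963267948966 (540, 176, 87) [-0.34  0.6  -0.11  2.07  0.14  0.49  1.02]
1.5707963267948966 (518, -183, 250) [ 0.06  0.36  0.24  1.98 -0.11  0.82  1.93]
3.141592653589793 (540, 176, 87) [-0.08  0.64 -0.5   2.05  0.54  0.58  2.19]
3.141592653589793 (518, -183, 250) [-0.48  0.57  1.12  2.01 -0.63  0.97 -2.18]
-1.5707963267948966 (540, 176, 87) [-0.77  0.66  0.53  2.09 -0.64  0.55 -1.34]
-1.5707963267948966 (518, -183, 250) [-0.47  0.56  1.1   2.01 -0.62  0.96 -0.63]
3.2083 [551.78 259.11 435.16] [539.78 177.45 269.69] [0.05 0.29 0.96]
nut_mouth 0.78 [285.21 189.71] [542.28 176.88 105.  ]
nut_mouth 0.41 [284.31 173.08] [543.95 193.65 105.  ]
gland_nut 0.56 [282.58 185.81] [539.61 176.51  85.  ]
vice 0.95 [279.1  172.79] [534.86 174.24   0.  ]
4.7583 [ 530.58 -100.16  435.37] [ 518.64 -181.45  269.84] [0.04 0.29 0.96]
probe 0.52 [284.59 192.91] [ 519.54 -189.32   90.  ]
plug_a 0.77 [282.91 250.49] [ 507.74 -253.77   90.  ]
plug_a 0.59 [286.72 137.89] [ 530.28 -133.63   90.  ]
```

View pics/m1.png

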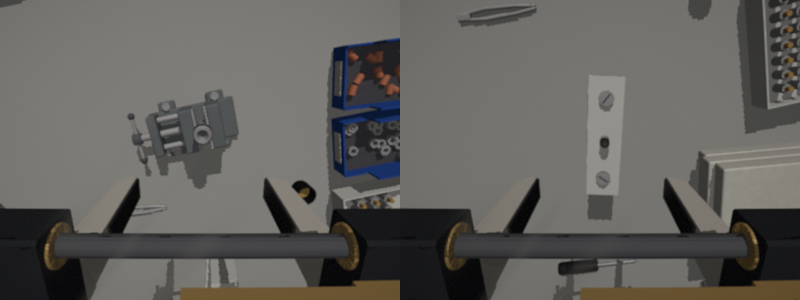

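The nut funnel is at about wrist px (284,188) in the left image. The right image shows the probe head between the two plug discs, at about px (285,197). I'll look again from lower down before gripping.

Run:
```python
from h import *
np.set_printoptions(precision=2,suppress=True)
a=-0.18
env.move_to((519.5,-190.5,145),down(a)); p=env.read_camera("wrist"); save(p,"w_rack2")
for t,z in(("probe",90),("plug_a",90)):
    for f in (env.tip_of,env.spot_in):
        for r in f(p,t)[:3]: print(f.__name__,t,round(r["conf"],2),np.array(r["centre"])*[560,420],atz(p,r["centre"],z if f is env.tip_of else (101 if t=="probe" else 97)))
o=env.get_obs();print(o["clock"],o["ee_pos"],proj(p,o["ee_pos"]))
u=down(a)
im=p["color"].copy()
for X in((519.5,-190.5,112),(519.5,-190.5,90)): cv2.circle(im,tuple(int(v) for v in proj(p,X)),2,(255,0,0),-1)
cv2.imwrite("pics/m2.png",im[100:400,80:480,::-1].repeat(2,0).repeat(2,1))
```

```text
call probe 0.57 [282.58 229.78] [ 519.34 -192.01   90.  ]
call probe 0.96 [282.8 236.8] [ 519.33 -192.79  101.  ]
call plug_a 0.65 [281.68 144.61] [ 529.19 -134.51   90.  ]
call plug_a 0.58 [281.68 306.89] [ 507.73 -252.29   90.  ]
call plug_a 0.89 [280.62 309.92] [ 507.35 -250.11   97.  ]
call plug_a 0.56 [285.1  144.19] [ 531.47 -133.84   97.  ]
5.725 [ 520.47 -190.52  146.6 ] [284.36 264.74]
```

View pics/m2.png

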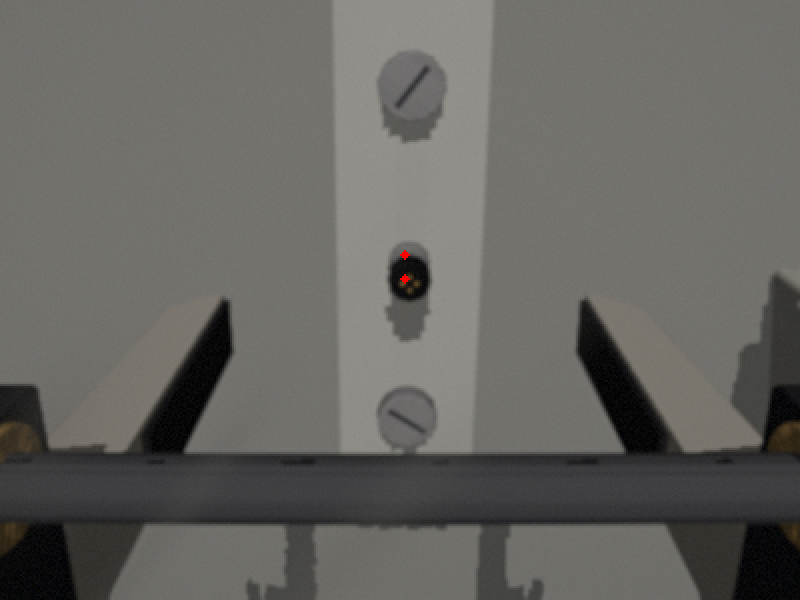

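The probe head's top is at crop px (410,278), on the predicted dot to within about 1.5 mm. I'll descend and grip.

Run:
```python
from h import *
np.set_printoptions(precision=2,suppress=True)
def st(s):
    o=env.get_obs();print(s,round(o["clock"],2),o["ee_pos"],o["ft_force"],o["ft_torque"],round(o["gripper_width"],2),o["gripper_force"])
a=-0.18
st(0)
env.move_l((520.4,-191.2,120),rate=100); env.hold(.3); st(1)
print(env.move_l((520.4,-191.2,93),rate=60,force_limit=8)); env.hold(.3); st(2)
env.set_gripper(5); env.hold(.2); st(3)
```

```text
0 5.72 [ 520.47 -190.52  146.6 ] [0.22 0.22 0.18] [-0.11  0.12  0.02] 93.32 0.0
1 6.42 [ 520.6  -191.27  120.39] [-0.46 -0.94 -0.4 ] [-0.1   0.14  0.01] 92.89 0.0
False
2 7.33 [ 520.59 -191.23   93.3 ] [-0.76 -0.79  0.34] [-0.08  0.07 -0.01] 93.16 0.0
3 8.74 [ 520.42 -191.2    93.  ] [ 0.3  -1.14  0.14] [-0.03 -0.01 -0.01] 13.16 30.000110864639282
```

Run:
```python
from h import *
np.set_printoptions(precision=2,suppress=True)
def st(s):
    o=env.get_obs();print(s,round(o["clock"],2),o["ee_pos"],o["ft_force"],o["ft_torque"],round(o["gripper_width"],2),o["gripper_force"])
a=-0.18
env.move_l((520.4,-191.2,215),rate=80); st(1)
env.move_to((541,176.5,215),down(a)); env.move_l((541,176.5,203),rate=60);env.hold(.4); st(2)
ims=[]
for k,n in enumerate(("wrist","scene","top")):
    p=env.read_camera(n); save(p,n+"3")
    for t,z in(("probe_tip",118),("probe",200),("nut_mouth",105)):
        for r in env.tip_of(p,t)[:2]: print(n,t,round(r["conf"],2),np.array(r["centre"])*[560,420],atz(p,r["centre"],z))
    c=proj(p,(541,176.5,118)).astype(int); print(n,c)
    x0,y0=max(c[0]-50,0),max(c[1]-60,0)
    ims.append(cv2.resize(p["color"][y0:y0+120,x0:x0+100,::-1],(260,312),interpolation=cv2.INTER_CUBIC)); print(x0,y0)
cv2.imwrite("pics/m3.png",cv2.hconcat(ims))
```

```text
1 10.42 [ 520.17 -191.09  214.54] [-1.26  0.56 -0.55] [-0.05  0.08  0.03] 13.15 29.99984174966812
2 12.54 [541.03 176.59 203.12] [-0.01 -0.38 -0.33] [-0.06  0.06  0.01] 13.02 29.999969601631165
wrist probe_tip 0.81 [284.7  214.91] [542.43 175.87 118.  ]
wrist probe_tip 0.44 [283.81 207.4 ] [542.83 181.99 118.  ]
wrist probe 0.98 [282.13 262.71] [540.33 175.96 200.  ]
wrist nut_mouth 0.97 [283.7  208.19] [541.98 177.41 105.  ]
wrist [282 214]
232 154
scene probe_tip 0.63 [342.22 221.  ] [545.23 177.98 118.  ]
scene probe 0.42 [344.12 198.2 ] [542.32 176.43 200.  ]
scene probe 0.42 [341.6  228.82] [647.04 195.67 200.  ]
scene nut_mouth 0.41 [342.33 222.1 ] [536.97 177.18 105.  ]
scene nut_mouth 0.29 [198.13 186.69] [ 527.78 -251.9   105.  ]
scene [342 219]
292 159
top nut_mouth 0.62 [421.01 249.02] [ 437.93 -458.82  105.  ]
top nut_mouth 0.5 [219.02 205.  ] [544.73 170.26 105.  ]
top [216 205]
166 145
```

View pics/m3.png

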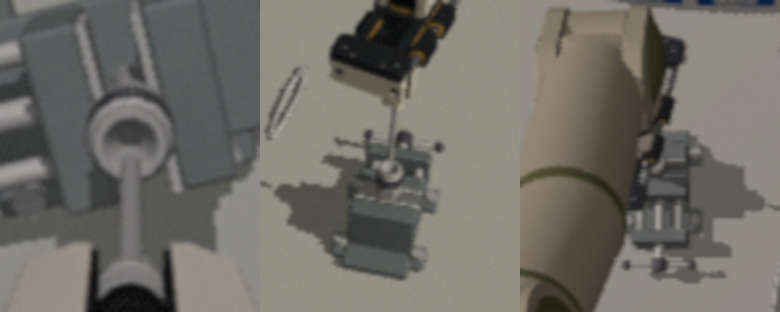

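In the wrist crop the rod tip, at (131,158), stands over the near edge of the funnel. I'll fit the nut by overlaying circles of known size.

Run:
```python
from h import *
np.set_printoptions(precision=2,suppress=True)
out=[]
for n,(dx,dy) in (("wrist",(0,0)),("scene",(0,0))):
    p=env.read_camera(n)
    x0,y0=(250,170) if n=="wrist" else (320,195)
    w=(70,70) if n=="wrist" else (45,45)
    s=400/w[0]
    im=cv2.resize(p["color"][y0:y0+w[1],x0:x0+w[0],::-1],(400,400),interpolation=cv2.INTER_CUBIC)
    for C,col in (((541,176.5),(0,0,255)),):
        for r,z in((9,105),(12,105),(14,101)):
            pts=[(proj(p,(C[0]+r*np.cos(t),C[1]+r*np.sin(t),z))+.5-[x0,y0])*s for t in np.linspace(0,6.28,60)]
            cv2.polylines(im,[np.int32(pts)],True,col,1)
        q=(proj(p,(541,176.5,118))+.5-[x0,y0])*s; cv2.circle(im,tuple(int(v) for v in q),3,(0,255,0),-1)
    out.append(im)
    for d in((1,0,0),(0,1,0)): print(n,d,s*(proj(p,np.array((541,176.5,105))+d)-proj(p,(541,176.5,105))))
cv2.imwrite("pics/m4.png",cv2.hconcat(out))
```

```text
wrist (1, 0, 0) [ 6.95 -1.21]
wrist (0, 1, 0) [-1.26 -6.64]
scene (1, 0, 0) [-0.8   2.31]
scene (0, 1, 0) [3.22 0.74]
```

View pics/m4.png

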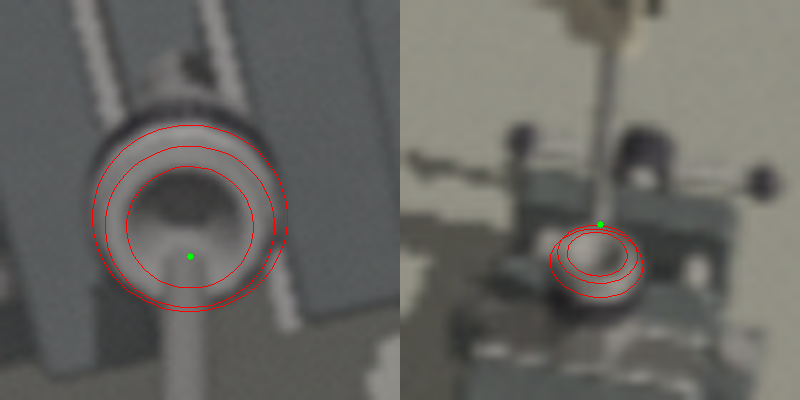

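The overlays agree with nut and rod to within about 1 mm, with the same small camera bias on both. I'll start the insertion, watching forces.

Run:
```python
from h import *
np.set_printoptions(precision=2,suppress=True)
def st(s):
    o=env.get_obs();print(s,round(o["clock"],2),o["ee_pos"],o["ft_force"],o["ft_torque"],round(o["gripper_width"],2))
    return o
for z in (190,180,170,160):
    h=env.move_l((541,176.5,z),rate=40,force_limit=5); env.hold(.1); st((z,h))
    if h: break
```

```text
(190, False) 13.82 [541.1  176.45 190.03] [-0.31  0.03 -0.59] [-0.07  0.1   0.04] 13.14
(180, False) 14.32 [541.07 176.41 180.  ] [ 0.08  0.08 -0.11] [-0.08  0.03  0.02] 13.08
(170, False) 14.82 [541.03 176.45 169.97] [ 0.12  0.62 -0.72] [ 0.03  0.11 -0.02] 13.14
(160, False) 15.32 [541.03 176.47 159.97] [ 0.36  0.2  -0.53] [-0.05  0.11 -0.04] 13.0
```

Run:
```python
from h import *
np.set_printoptions(precision=2,suppress=True)
def st(s):
    o=env.get_obs();print(s,round(o["clock"],2),o["ee_pos"],o["ft_force"],o["ft_torque"],round(o["gripper_width"],2))
    return o
h=env.move_l((541,176.5,118),rate=40,force_limit=5); env.hold(.1); st(h)
if not h:
    h=env.move_l((541,176.5,109),rate=10,force_limit=3); env.hold(.1); st(h)
```

```text
False 16.62 [541.13 176.5  118.26] [ 0.63  0.61 -0.45] [-0.04  0.05  0.02] 13.08
True 17.32 [541.05 176.49 112.4 ] [-0.27 -0.42  5.21] [-0.06  0.01  0.04] 13.62
```

The tip landed on the floor at TCP z 112.4, against 113 expected. I'll release, wind joint 7 up and grip the nut.

Run:
```python
from h import *
np.set_printoptions(precision=2,suppress=True)
def st(s):
    o=env.get_obs();print(s,round(o["clock"],2),o["ee_pos"],o["ft_force"],o["ft_torque"],round(o["gripper_width"],2),o["q"])
    return o
env.set_gripper(93); st("open")
env.move_l((541,176.5,150),rate=120); o=st("up")
q=np.array(o["q"],float); q[6]=2.45; env.set_joints(q); st("wound")
p=env.read_camera("wrist"); s=env.read_camera("scene")
cv2.imwrite("pics/m5.png",cv2.hconcat([cv2.resize(p["color"][130:330,180:380,::-1],(400,400)),cv2.resize(s["color"][160:260,290:390,::-1],(400,400))]))
print(proj(p,(541,176.5,132)),proj(s,(541,176.5,132)))
h=env.move_l((541,176.5,86),rate=100,force_limit=8); env.hold(.2); st(h)
```

```text
open 18.63 [540.63 176.48 112.14] [ 0.23 -0.29  0.21] [-0.07  0.1  -0.01] 93.22 [-0.68  0.59  0.39  2.07 -0.41  0.56 -0.18]
up 19.1 [540.96 176.72 150.05] [ 0.2   0.23 -0.47] [-0.05  0.07  0.02] 93.07 [-0.71  0.54  0.43  2.04 -0.37  0.64 -0.21]
wound 21.37 [540.89 176.68 149.9 ] [ 0.26  1.08 -0.17] [0.09 0.01 0.01] 93.18 [-0.71  0.54  0.43  2.04 -0.37  0.64  2.45]
[280.18 249.12] [342.42 216.16]
False 22.46 [541.35 176.64  86.62] [ 0.22  0.35 -0.08] [0.12 0.07 0.01] 93.47 [-0.65  0.63  0.35  2.08 -0.44  0.5   2.51]
```

View pics/m5.png

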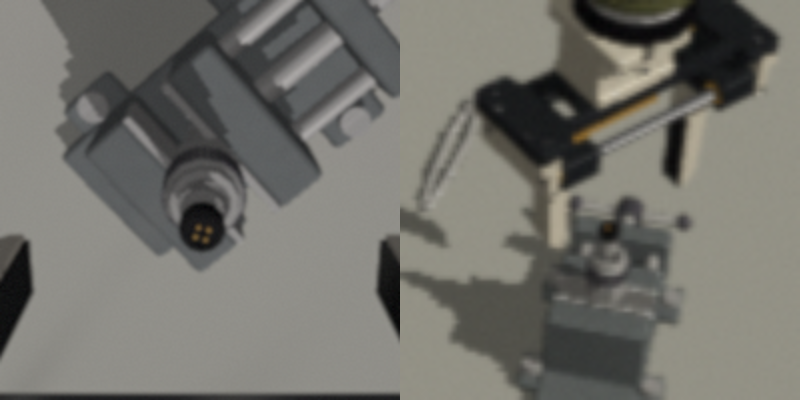

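The probe stands upright in the nut: its head is at crop px (202,228), over the nut ring. Now I'll grip the nut and turn it.

Run:
```python
from h import *
np.set_printoptions(precision=3,suppress=True)
def st(s):
    o=env.get_obs();print(s,round(o["clock"],2),np.array(o["ee_pos"]),np.array(o["ft_force"]),np.array(o["ft_torque"]),round(o["gripper_width"],2),round(o["q"][6],3))
    return o
env.set_gripper(20); env.hold(.2); o=st("grip")
q=np.array(o["q"],float)
for i in range(3):
    q=np.array(env.get_obs()["q"],float); q[6]-=0.3; env.set_joints(q); env.hold(.1); o=st(i)
```

```text
grip 23.7 [541.08  176.394  86.001] [ 0.266 -0.902 -0.053] [-0.047 -0.12   0.006] 27.43 2.506
0 24.19 [541.186 176.294  85.943] [ 0.796 -0.056 -1.619] [-0.121 -0.286 -0.037] 27.81 2.21
1 24.68 [541.249 176.241  85.896] [ 1.504 -1.061 -2.851] [-0.186 -0.389 -0.011] 27.68 1.914
2 25.16 [541.267 176.065  85.824] [ 1.779 -2.061 -4.595] [-0.332 -0.47  -0.039] 27.52 1.619
```

```bash
cat >> h.py <<'E'
np.set_printoptions(precision=3,suppress=True)
def st(s):
    o=env.get_obs();print(s,round(o["clock"],2),np.array(o["ee_pos"]),np.array(o["ft_force"]),np.array(o["ft_torque"])[2],round(o["joint_torque"][6],3),round(o["gripper_width"],2),round(o["q"][6],3))
    return o
def turn(d):
    q=np.array(env.get_obs()["q"],float); q[6]+=d; env.set_joints(q); env.hold(.06)
def ease(dz):
    o=env.get_obs(); p=np.array(o["ee_pos"],float)+np.array(o["ft_force"],float)*[.08,.08,0]+[0,0,dz]
    env.move_l(p,rate=10)
E
python3 - <<'E'
from h import *
ease(-.25); env.hold(.1); o=st("e")
for i in range(5):
    turn(-.3); o=st(i)
    if abs(o["ft_torque"][2])>.13: break
    if i in(1,4): ease(-.25); env.hold(.1); st("e")
E
```

```text
e 25.51 [541.297 176.063  85.709] [ 0.083 -1.2    0.092] -0.05578874882028116 0.009 27.79 1.616
0 25.96 [541.311 175.931  85.668] [ 0.542 -1.417 -2.676] -0.056875930803166865 -0.039 27.4 1.32
1 26.4 [541.224 175.828  85.609] [ 0.346 -1.534 -3.13 ] -0.010682049711155925 -0.023 27.6 1.025
e 26.75 [541.262 175.82   85.521] [ 0.059 -0.589  0.015] 0.03458795258430035 0.014 27.44 1.021
2 27.2 [541.149 175.711  85.465] [ 0.051 -2.414 -0.696] -0.06791907571185325 -0.038 27.47 0.726
3 27.64 [541.048 175.618  85.384] [-0.468 -1.75  -2.467] -0.05996013399880393 -0.022 27.63 0.431
4 28.08 [540.9   175.582  85.308] [ 0.732 -1.99  -2.646] -0.0848469504661398 -0.015 27.41 0.137
e 28.43 [540.929 175.57   85.22 ] [-2.042 -0.907  1.622] 0.013386686857516204 0.01 28.01 0.133
```

Run:
```python
from h import *
for i in range(18):
    turn(-.12); o=st(i)
    if abs(o["ft_torque"][2])>.14: break
    if i%5==4: ease(-.2); env.hold(.06)
```

```text
0 28.74 [540.885 175.525  85.215] [-0.867 -2.578 -0.098] -0.020064652310836782 -0.108 27.34 0.017
1 29.05 [540.777 175.546  85.156] [-1.048 -2.088  0.54 ] -0.013879410045909056 -0.078 27.79 -0.098
2 29.36 [540.752 175.571  85.136] [-0.729 -1.739 -0.899] 0.012952658076007005 -0.069 27.62 -0.213
3 29.67 [540.688 175.551  85.099] [-0.373 -1.251 -0.25 ] -0.11551213912710294 -0.067 27.7 -0.328
4 29.98 [540.638 175.596  85.069] [-1.553 -1.74  -0.664] -0.03034312544772393 -0.066 27.41 -0.443
5 30.59 [540.6   175.635  84.992] [-1.22  -1.547  0.13 ] -0.07069916632863833 -0.105 27.58 -0.563
6 30.9 [540.647 175.738  85.014] [-0.225 -0.037  1.187] 0.20692591371015015 -0.314 27.5 -0.677
```

Run:
```python
from h import *
st("now")
for i in range(2):
    turn(-.06); o=st(i)
env.hold(.3); st("h")
```

```text
now 30.9 [540.647 175.738  85.014] [-0.225 -0.037  1.187] 0.20692591371015015 -0.314 27.5 -0.677
0 31.21 [540.783 175.936  85.049] [0.49  0.691 0.871] 0.39317952766240455 -0.445 27.7 -0.734
1 31.52 [540.939 176.076  85.092] [0.897 0.475 1.274] 0.31391439995687664 -0.377 27.58 -0.792
h 31.82 [540.94  176.057  85.085] [ 0.796  0.067 -0.33 ] 0.3648586532180518 -0.333 27.47 -0.794
```

The stop is clear: torque rose to about 0.37 N m and the fingers began to slip. I'll regrip to remove wind-up, then back off π/2 measured on the tool yaw.

```bash
cat >> h.py <<'E'
def yaw():
    y=R.from_rotvec(np.array(env.get_obs()["tool_rot"],float)).as_matrix()[:,1]; return np.arctan2(y[1],y[0])
E
python3 - <<'E'
from h import *
env.set_gripper(50); st("open")
env.move_l((541,176.1,85.2),rate=20); env.hold(.2); print(yaw()); st("free")
env.set_gripper(20); env.hold(.3); o=st("regrip"); y0=yaw(); print("y0",y0)
for i in range(5):
    turn(.3); st(i); print((yaw()-y0+np.pi)%(2*np.pi)-np.pi)
    if i in (1,3): ease(.22); env.hold(.05)
for i in range(3):
    e=np.pi/2+.015-((yaw()-y0+np.pi)%(2*np.pi)-np.pi)
    if abs(e)<.008: break
    turn(e)
env.hold(.3); st("end"); print(yaw()-y0)
E
```

```text
open 32.42 [540.76  175.878  85.03 ] [-0.665  0.835  0.062] -0.0541455766998108 -0.0 49.82 -0.794
-0.821495481454877
free 32.87 [541.001 176.102  85.206] [-0.172 -0.737 -0.863] 0.0144132270677172 0.0 50.05 -0.794
regrip 33.67 [540.987 176.101  85.209] [-0.25   0.993  0.635] -0.011104654255943178 0.027 27.88 -0.794
y0 -0.8215644841484088
0 34.12 [540.944 176.153  85.253] [-1.17   0.564  1.535] 0.11194016775376528 0.043 27.7 -0.499
0.2960463504128015
1 34.56 [540.911 176.179  85.331] [-0.855 -0.296  2.853] 0.07536492309808966 0.024 28.17 -0.204
0.5906076815245114
2 35.31 [540.845 176.155  85.445] [-1.52  -0.235  2.561] 0.1133505369204437 0.036 27.67 0.096
0.8904712526308698
3 35.75 [540.802 176.162  85.509] [0.32  0.915 1.949] 0.10259436582814266 0.022 27.48 0.39
1.1849429202228343
4 36.5 [540.777 176.169  85.646] [-0.845 -0.618  1.299] 0.06233585720308775 0.036 27.74 0.69
1.4848554029776624
end 37.11 [540.786 176.14   85.686] [-1.157 -0.582  2.356] 0.0012197760615614787 -0.035 28.06 0.79
1.5846863822681265
```

Run:
```python
from h import *
p=env.read_camera("wrist"); s=env.read_camera("scene")
cv2.imwrite("pics/m6.png",cv2.hconcat([cv2.resize(p["color"][130:330,180:380,::-1],(400,400)),cv2.resize(s["color"][130:330,190:390,::-1],(400,400))]))
print(proj(p,(541,176.2,132)))
```

```text
[282.585 316.628]
```

View pics/m6.png

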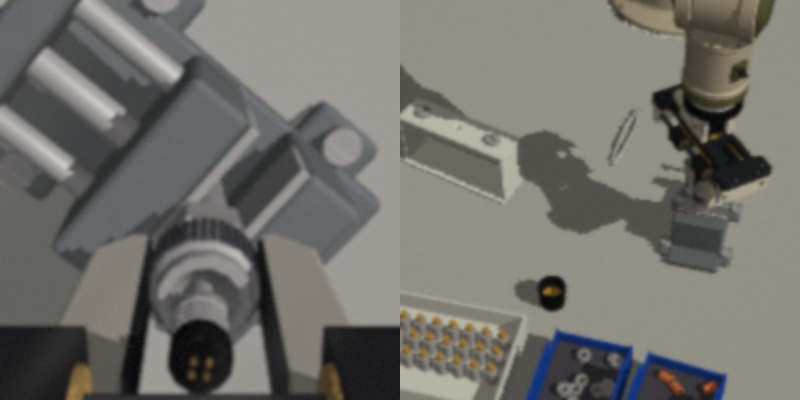

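The fingers hold the knurled nut at about crop (205,270). The probe head stands upright at (202,366), within about 1.5 mm of the fully home prediction. The rack, pot and tweezers are undisturbed.

```bash
python3 -c "
from h import *
print(env.finish_job())"
```

```text
the job is handed in; nothing more can be done
None
```

The job is handed in: the probe stands on the well floor, and the nut was screwed down to its stop, backed off a quarter turn (1.58 rad measured) and is still gripped; the clock read about 37 s and I haven't seen the judge's result.

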